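Press the spare filter holder home in its foam drawer

TASK

Put the spare filter holder away: lay it the right way round in its cut-out in the foam of the open drawer, press it down until both the round head and the handle are fully home, and push the drawer all the way shut. Leave the other things on the bar where they stand.

Things in the scene. Friction and masses are not known exactly. Their poses are not given: they have to be found in the camera images.
- filter_holder: Spare filter holder, lying on the open worktop: open round steel head on a black handle, 220 mm long, 0.55 kg, mouth up. Origin: underside, middle of its length. +x along the handle to the head, +z up. Handle: round bar, x = -110 mm (32 mm thick, axis 17 mm up) to +16 mm (27 mm thick, axis 21, top 35 mm up), then a 15 mm neck, axis 22 mm up, to the head. Balances at x = +14 mm.
- holder_head (a point): On the holder's underside plane, on the head's axis, x = +75 mm of the body. The head is a bowl 71 mm across and 38 mm high, narrower below (45 mm at the bottom, 61 mm at 4 mm up, 64 mm at 10 mm up); inside it is open, 59 mm across, with a flat floor 10 mm up.
- holder_handle (a point): On the holder's underside plane, below the handle at x = -65 mm of the body, where the handle is 30 mm thick, its axis 18 mm and its top 33 mm up.
- drawer_front (a point): Middle of the outer face of the drawer's front, 37 mm above the worktop: an upright steel plate 306 mm wide, from 9 to 65 mm high, 15 mm thick; a finger pull stands out 6 mm in its middle 104 mm (look only, not felt). Axes as the drawer unit: +x is the way the drawer shuts, +y left along the front.
- pocket_head (a point): Centre of the round end of the open pocket in the drawer's foam, on the pocket's floor, 24 mm above the worktop; the foam's top is at 58 mm. The pocket has the holder's outline with 2 to 3 mm of room (5 at the tail): a round 76 mm across, and from it along -y of the drawer a slot 36 mm wide. holder_head lies here when home, the handle pointing along the drawer's -y. Axes as the drawer unit.
- pocket_handle (a point): On the pocket's floor, 140 mm along the drawer's -y from pocket_head; holder_handle lies here when home. Springy foam lips beside head and handle hold a holder that is only laid in, 12 to 18 mm above the floor; each end must be pushed straight down, about 8 to 20 N, and then stays. Home, head and handle top stand 4 and 0 mm above the foam.
- drawer (a joint): How far the drawer is pulled out, in m: 0 shut, 0.19 fully out. It starts 0.160 to 0.183 out, has about 3 N of drag and stays where it is left. It cannot shut over a holder that stands more than 10 mm above the foam.
- drawer_unit: Low fixed steel drawer unit on the worktop, 262 x 310 x 78 mm, its drawer open towards the robot; a cup and a pitcher stand on it. Origin: underside centre; the drawer slides out along -x; front plane at x = -131 mm. The foam starts 19 mm behind the drawer's outer face, the pocket's centre line is 79 mm behind it; a distributor and a brush sit fixed in the foam farther back.
- tamper: Tamper standing on the worktop, 58 mm across, 106 mm high; bystander. Origin: centre of its underside.
- leveller: Black round tin, 82 mm across, 68 mm high; bystander. Origin: centre of its underside.
- tablet_jar: White jar with a lid, 65 mm across, 84 mm high; bystander. Origin: centre of its underside.
- timer: White kitchen timer lying flat, 62 x 68 x 21 mm; bystander. Origin: centre of its underside.
- steel_cup: Steel cup on the drawer unit's top, 76 mm across, 88 mm high; bystander. Origin: centre of its underside.
- pitcher: Small steel milk pitcher on the drawer unit's top, 103 x 73 x 94 mm; bystander. Origin: centre of its underside.
- jigger: Black double jigger on the worktop, 45 mm across, 90 mm high; bystander. Origin: centre of its underside.

How it is judged:
On the way:
1. The filter holder is home in its pocket, head and handle both down, while the drawer is still open (horizontal distance between holder_head and pocket_head below 0.008 m and horizontal distance between holder_handle and pocket_handle below 0.008 m and z of holder_head in the frame of pocket_head below 0.0045 m and z of holder_handle in the frame of pocket_handle below 0.0045 m and value of joint drawer above 0.06 m), for 0.2 s.
At the end, for the whole second after the job is handed in: The drawer is shut to within 8 mm and the filter holder lies in its pocket at rest: head and handle each within 8 mm of their places and within 4.5 mm of the pocket's floor (horizontal distance between holder_head and pocket_head below 0.008 m and horizontal distance between holder_handle and pocket_handle below 0.008 m and z of holder_head in the frame of pocket_head below 0.0045 m and z of holder_handle in the frame of pocket_handle below 0.0045 m and value of joint drawer below 0.008 m and linear speed of filter_holder below 0.02 m/s); the robot touches nothing.
It fails at once if A bystander is pushed more than 30 mm away or tipped over (distance of any of tamper, leveller, tablet_jar, timer, steel_cup, pitcher, jigger from where it was at the start of the episode above 0.03 m or angle between any of tamper, leveller, tablet_jar, timer, steel_cup, pitcher, jigger's own z axis and vertical above 0.5 rad).
It also fails if it takes over 72 s, if anything falls off the work surface, if the arm or the gripper's body presses on something with over 40 N, if the wrist force passes 120 N, or if a joint passes its speed limit or range.

ROBOT

A 6-joint arm with a two-finger parallel gripper is mounted at the origin on a cart in front of the work surface, level with it; the furniture and walls round the work are solid. World frame = base frame: x ahead of the robot, y to its left, z up, the work surface at z = 0. Lengths are in m, angles in rad, forces in N, time in s.
With the tool pointing down it reaches from about 0.35 to 0.925 m from the base axis. Payload 6.4 kg.
Tool frame: the origin (TCP) lies midway between the tips of the shut fingers; the grasp point (between the pads) lies 19 mm behind it; z points along the fingers, y is the line along which they close (so a half turn about z gives the same grasp; the last joint's range is limited). The gripper opens to 85 mm and grips with 20 to 120 N. Pads are 22 mm wide; open, the fingers measure 114 mm over their backs; the gripper's body (76 mm by 85 mm) begins 54 mm behind the grasp point. The pads swing forward as they close: fully open they stand 13 mm farther back than shut.
Start: joints at [-1.442, 0.245, 1.558, -0, 1.339, -0.174], TCP at [0.194, -0.62, 0.231] pointing down, gripper open.
Joint ranges: [-3.13, 3.13], [-1.02, 2.26], [0.13, 2.54], [-0.95, 4.09], [0.21, 2.88], [-2.74, 2.74]. Speed limits (rad/s): [2.57, 2.57, 3.14, 3.14, 3.14, 3.14].

INTERFACE

Orientations are given as a unit quaternion [x, y, z, w].
In Python, from cell import r, optics gives the robot as it stands.
- The arm moves only by the shell command python3 -m handwheel 'ROWS' [FORCE]. ROWS is JSON, a list that holds one entry, the list of rows, each a list of 5 numbers: the closure, from 0 (fully open) to 1 (shut), then the shift along the world's x, y, z in m, then the turn about the world's z in degrees. A call has 1 to 12 rows; each row is the pose to reach, as a shift and turn from the pose commanded when the call began; what a row does not reach only later rows make up. A row lasts 1/8 s, in which the tool goes at most 62.5 mm and 10.7 degrees, less where a joint would pass 70% of its speed; a pose out of reach is approached as far as the arm can. A call with a gripper value outside its range is refused whole. The fingers move at their own pace and stop on an object; FORCE is the grip in N (left out, the last holds). Time passes only in rows, so rows that repeat a pose let the fingers close. It gives the time, the measured TCP pose, the force, the opening and the grip force at its end, in the units of the state.
- r.observe(): the state, without advancing time (a new reading comes with each control period).
- optics.snapshot(name): name is "scene" or "top" or "wrist"; returns the picture (400x640x3 uint8, blue, green, red); there is no depth.
- optics.calibration(name): a dict with "fx", "fy", "cx", "cy" (pixels), "k1" (the pictures are not rectified: a ray, as slopes to the right and down, at radius r is drawn at 1 + k1 r^2 times it, then the intrinsics apply), "R" (3x3) and "t" (3): a world point X has camera coordinates R X + t; the wrist camera has in their place "hand_eye" (4x4, takes a point from camera to tool coordinates, whose origin is the TCP and whose axes are the flange's). Camera axes: x right, y down, z forward; pixel columns grow to the right and rows downward; lengths in m; the calibration is good to about 2 mm. A picture is of the moment at which its call begins: read the wrist's pose just before it. calibration takes no time and is no camera call.
- r.hand_in(): hands the job in; it is judged then, once.
The state is a dict: "t": time; "joints": joint angles; "dq": joint speeds; "joint_torque": joint torques, N m; "eef_pos": TCP position; "tcp_rot": TCP orientation; "force": force on the tool from outside, world axes, zero at the start; "moment": the same for the moment, N m; "opening": opening from 0.0 (shut) to 1.0 (fully open); "grip_force": force on a finger pad.
Only numpy, scipy, OpenCV 4.12 (cv2) and the standard library are available. Lean on these libraries where they do the work, as an engineer would, in place of code of your own. Each camera call takes 0.05 s, during which the arm holds its last target. There are 200 camera calls.

## Working session

There is one attempt and no reset: what is moved stays moved. The work goes in short steps, Python scripts to look and compute and a shell command to move; the robot and the scene stay as the last step left them, time stands still between calls to the robot, and variables do not carry over. Pictures are saved under pics/ and viewed, at most 10 in all, crops included, and the job is handed in when it is done.

```bash
mkdir -p pics; ls; cat > h.py <<'E'
import numpy as np,cv2
from cell import r,optics
def ray(name,uv,T=None):
    c=optics.calibration(name)
    K=np.array([[c['fx'],0,c['cx']],[0,c['fy'],c['cy']],[0,0,1.]])
    p=cv2.undistortPoints(np.array(uv,float).reshape(-1,1,2),K,np.array([c['k1'],0,0,0.]))[:,0]
    d=np.c_[p,np.ones(len(p))]
    if 'R' in c:
        R=np.array(c['R']);t=np.array(c['t']);return -R.T@t,d@R
    H=T@np.array(c['hand_eye']);return H[:3,3],d@H[:3,:3].T
def atz(name,uv,z,T=None):
    o,d=ray(name,uv,T);z=np.broadcast_to(z,(len(d),));return o+d*((z-o[2])/d[:,2])[:,None]
def pix(name,X):
    c=optics.calibration(name)
    P=np.array(X,float)@np.array(c['R']).T+np.array(c['t']);s=P[:,:2]/P[:,2:]
    s=s*(1+c['k1']*(s**2).sum(1))[:,None];return s*[c['fx'],c['fy']]+[c['cx'],c['cy']]
def tcp():
    from scipy.spatial.transform import Rotation as Q
    s=r.observe();T=np.eye(4);T[:3,:3]=Q.from_quat(s['tcp_rot']).as_matrix();T[:3,3]=s['eef_pos'];return T
E
python3 - <<'E'
from h import *
for n in ('top','scene'):
    cv2.imwrite(f'pics/{n}0.png',optics.snapshot(n))
    c=optics.calibration(n);print(n,c)
print(tcp(),r.observe()['t'])
E
```

```text
pics
top {'fx': 378.03633079711574, 'fy': 378.03633079711574, 'cx': 324.8980717669251, 'cy': 198.3528424086953, 'k1': -0.022027150423963977, 'R': array([[-0.01182774, -0.99991711,  0.00508753],
       [-0.99695766,  0.01140041, -0.0771068 ],
       [ 0.07704241, -0.00598405, -0.99700986]]), 't': array([0.04753452, 0.57830066, 1.29472913])}
scene {'fx': 413.75689524632935, 'fy': 413.75689524632935, 'cx': 319.3083489921736, 'cy': 191.9812184262077, 'k1': -0.08250928808610368, 'R': array([[-0.63001795, -0.77640847,  0.01634847],
       [-0.42060822,  0.32345525, -0.8476234 ],
       [ 0.65281398, -0.54089426, -0.5303464 ]]), 't': array([0.40165831, 0.29011122, 0.95146812])}
[[ 9.54508534e-01  2.98183539e-01 -1.89610137e-04  1.93774302e-01]
 [ 2.98183419e-01 -9.54507066e-01  1.70559063e-03 -6.19923036e-01]
 [ 3.27594834e-04 -1.68453941e-03 -9.99998528e-01  2.30305391e-01]
 [ 0.00000000e+00  0.00000000e+00  0.00000000e+00  1.00000000e+00]] 0.1
```

View pics/top0.png

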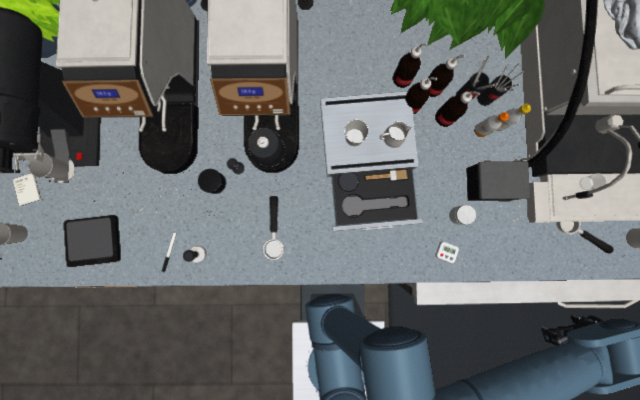

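View pics/scene0.png

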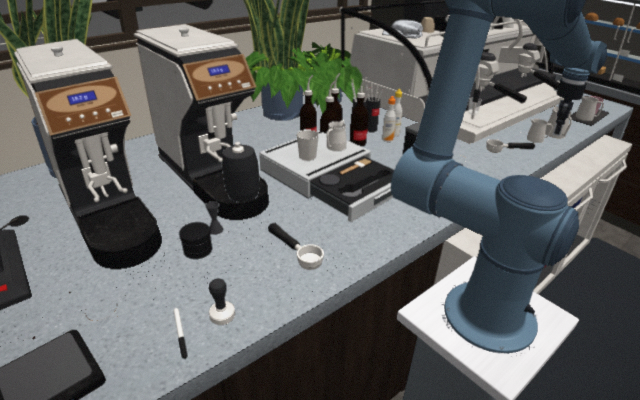

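The top view shows the holder's head at about (273,248) and its handle end at (273,197). The drawer pocket's round end is near (349,205), with the slot running right. I'll zoom in to measure both.

```bash
python3 - <<'E'
from h import *
im=cv2.imread('pics/top0.png')
a=cv2.resize(im[185:270,235:335],None,fx=4,fy=4,interpolation=cv2.INTER_CUBIC)
b=cv2.resize(im[150:235,325:425],None,fx=4,fy=4,interpolation=cv2.INTER_CUBIC)
cv2.imwrite('pics/c1.png',np.hstack([a,b]))
print(optics.calibration('wrist'))
E
```

```text
{'fx': 285.3428608464868, 'fy': 285.3428608464868, 'cx': 322.16631537533283, 'cy': 197.4419027085139, 'k1': 0.0034072090270491585, 'hand_eye': array([[ 6.28167762e-04, -9.53734684e-01, -3.00648895e-01,
         7.67384144e-02],
       [ 9.99999801e-01,  5.83463510e-04,  2.38478344e-04,
        -1.51257279e-03],
       [-5.20274082e-05, -3.00648985e-01,  9.53734861e-01,
        -1.42978664e-01],
       [ 0.00000000e+00,  0.00000000e+00,  0.00000000e+00,
         1.00000000e+00]])}
```

View pics/c1.png

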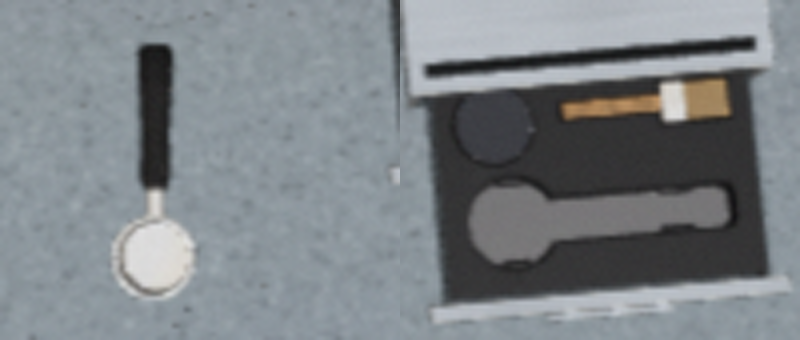

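```bash
python3 - <<'E'
from h import *
A=lambda x,y:(235+x/4,185+y/4)
B=lambda x,y:(325+(x-400)/4,150+y/4)
p=atz('top',[A(154,257),A(155,45),A(153,186)],[.038,.025,.025]);print('holder',p)
v=p[0]-p[1];print(np.hypot(*v[:2]),'should be .1855+-', np.degrees(np.arctan2(v[1],v[0])))
q=atz('top',[B(433,318),B(788,285)],.065);print('front',q,np.hypot(*(q[0]-q[1])[:2]))
w=q[0]-q[1];print('drawer yaw of +y',np.degrees(np.arctan2(w[1],w[0]))-90)
f=atz('top',[B(510,222),B(728,205)],.024);print('pocket',f,np.hypot(*(f[0]-f[1])[:2]))
w=f[0]-f[1];print(np.degrees(np.arctan2(w[1],w[0]))-90)
# pocket from the front
yv=(q[0]-q[1])/np.linalg.norm(q[0]-q[1]);xv=np.array([yv[1],-yv[0],0]);m=q.mean(0)
print('in drawer axes', [(np.dot(P-m,xv),np.dot(P-m,yv)) for P in f])
E
```

```text
holder [[0.40570226 0.21804222 0.038     ]
 [0.58796437 0.21855293 0.025     ]
 [0.46586647 0.22047989 0.025     ]]
0.18226282499326793 should be .1855+- -179.83945309333163
front [[ 0.47055122  0.01432472  0.065     ]
 [ 0.49452395 -0.28465037  0.065     ]] 0.2999346503014503
drawer yaw of +y 4.584342092902332
pocket [[ 0.5526665  -0.05481574  0.024     ]
 [ 0.56528088 -0.24511731  0.024     ]] 0.190719190172466
3.7923750005475796
in drawer axes [(np.float64(0.0763264187765981), np.float64(0.07448487788315657)), (np.float64(0.07369029943042157), np.float64(-0.1162160932072759))]
```

Measurements agree with the sizes given:
- **Holder:** its head is at (0.406, 0.218), with the handle pointing along world +x.
- **Drawer:** it is yawed about 4.3°.

I'll move above the holder with the tool heading at 180°, so the wrist joint stays clear of its limit at the pocket.

```bash
python3 -m handwheel '[[[0,0.017,0.05,0,10],[0,0.034,0.1,0,20],[0,0.051,0.15,0,30],[0,0.068,0.2,0,40],[0,0.085,0.25,0,50],[0,0.102,0.3,0,60],[0,0.119,0.35,0,70],[0,0.136,0.4,0,80],[0,0.153,0.45,0,90],[0,0.17,0.5,0,100],[0,0.187,0.55,0,110],[0,0.2,0.6,0,120]]]' 80
python3 -m handwheel '[[[0,0.017,0.05,0,10],[0,0.034,0.1,0,20],[0,0.051,0.15,0,30],[0,0.068,0.2,0,40],[0,0.084,0.238,-0.03,42.7],[0,0.084,0.238,-0.05,42.7],[0,0.084,0.238,-0.05,42.7],[0,0.084,0.238,-0.05,42.7]]]'
python3 - <<'E'
from h import *
T=tcp();cv2.imwrite('pics/w1.png',optics.snapshot('wrist'));print(T,r.observe()['t'],r.observe()['joints'],r.observe()['force'])
np.save('T1.npy',T)
E
```

```text
t: 1.6
eef_pos: [0.3939, -0.0186, 0.2312]
tcp_rot: [0.361, 0.933, 0.0, 0.0]
force: [-0.3, -0.3, 0.5]
opening: 0.999
grip_force: 0.0
t: 2.6
eef_pos: [0.4781, 0.2173, 0.1821]
tcp_rot: [-0.0, 1.0, 0.0, 0.0]
force: [0.7, -0.1, -0.0]
opening: 1.0
grip_force: 0.0
[[-9.99999497e-01 -2.98847493e-04  9.57563812e-04  4.78145252e-01]
 [-2.98667391e-04  9.99999938e-01  1.88220870e-04  2.17322882e-01]
 [-9.57620002e-04  1.87934783e-04 -9.99999524e-01  1.82055469e-01]
 [ 0.00000000e+00  0.00000000e+00  0.00000000e+00  1.00000000e+00]] 2.65 [ 2.10380413e-01  2.01228143e-03  1.91763277e+00 -2.08722518e-05
  1.22004808e+00 -1.36050994e+00] [0.64790006 0.34396096 1.00323181]
```

View pics/w1.png

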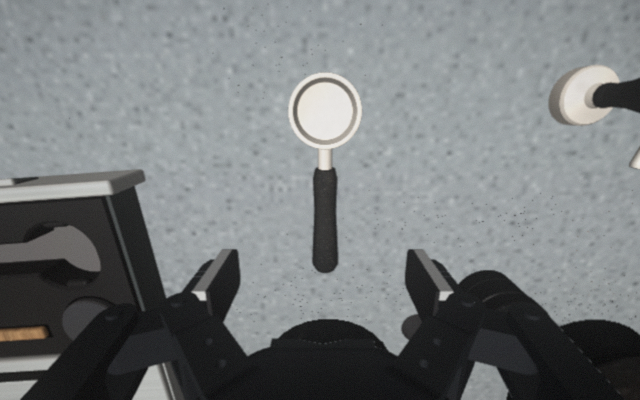

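The wrist view shows the head's rim centre at (325,111), the neck joint at (324,170) and the handle tail at (324,271). I'll check those against the top view.

```bash
python3 - <<'E'
from h import *
T=np.load('T1.npy')
p=atz('wrist',[(325,111),(324,271),(325,169),(289,111),(361,111)],[.038,.02,.03,.038,.038],T);print(p)
E
```

```text
[[0.40407167 0.22144514 0.038     ]
 [0.59127262 0.22113547 0.02      ]
 [0.462512   0.22175354 0.03      ]
 [0.40410726 0.18680498 0.038     ]
 [0.4040447  0.25608685 0.038     ]]
```

```bash
python3 -m handwheel '[[[0,-0.001,0.003,-0.06,0],[0,-0.001,0.003,-0.12,0],[0,-0.001,0.003,-0.15,0],[0,-0.001,0.003,-0.171,0],[0,-0.001,0.003,-0.171,0],[0.9,-0.001,0.003,-0.171,0],[0.9,-0.001,0.003,-0.171,0],[0.9,-0.001,0.003,-0.171,0],[0.9,-0.001,0.003,-0.171,0],[0.9,-0.001,0.003,-0.171,0],[0.9,-0.001,0.003,-0.171,0]]]' 80
python3 -m handwheel '[[[0.9,0,0,0.01,0],[0.9,0,0,0.05,0],[0.9,0,0,0.1,0],[0.9,0,0,0.13,0],[0.9,0,0,0.13,0],[0.9,0,0,0.13,0]]]'
python3 - <<'E'
from h import *
T=tcp();np.save('T2.npy',T);cv2.imwrite('pics/w2.png',optics.snapshot('wrist'));print(T)
E
```

```text
t: 4.03
eef_pos: [0.4775, 0.2208, 0.0115]
tcp_rot: [-0.001, 1.0, 0.0, 0.001]
force: [-2.7, -0.1, 6.7]
opening: 0.283
grip_force: 78.2
t: 4.78
eef_pos: [0.4751, 0.2202, 0.138]
tcp_rot: [-0.0, 1.0, -0.0, -0.002]
force: [-0.7, -0.0, -7.4]
opening: 0.278
grip_force: 80.3
[[-9.99991345e-01 -8.30608783e-04 -4.07676998e-03  4.75071049e-01]
 [-8.27000524e-04  9.99999265e-01 -8.86683790e-04  2.20166899e-01]
 [ 4.07750347e-03 -8.83304624e-04 -9.99991297e-01  1.38016455e-01]
 [ 0.00000000e+00  0.00000000e+00  0.00000000e+00  1.00000000e+00]]
```

View pics/w2.png

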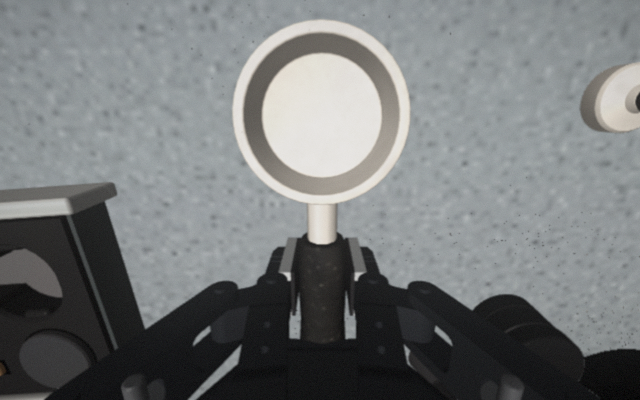

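The holder is gripped square, with the rim centre at (321,112). I'll turn it and stop in front of the drawer so the wrist camera can see the pocket beside the holder.

```bash
python3 -m handwheel '[[[0.9,-0.005,-0.03,0.02,-10],[0.9,-0.01,-0.06,0.04,-20],[0.9,-0.015,-0.09,0.06,-30],[0.9,-0.02,-0.12,0.06,-40],[0.9,-0.025,-0.16,0.06,-50],[0.9,-0.03,-0.2,0.06,-60],[0.9,-0.035,-0.24,0.06,-70],[0.9,-0.04,-0.28,0.06,-80],[0.9,-0.045,-0.31,0.06,-85.8],[0.9,-0.045,-0.31,0.06,-85.8],[0.9,-0.045,-0.31,0.06,-85.8],[0.9,-0.045,-0.31,0.06,-85.8]]]'
python3 - <<'E'
from h import *
T=tcp();np.save('T3.npy',T);cv2.imwrite('pics/w3.png',optics.snapshot('wrist'));print(T,r.observe()['joints'])
# rim in tool frame from w2
c=optics.calibration('wrist');H=np.array(c['hand_eye'])
o,d=ray('wrist',[(321,112),(233,112),(410,112),(321,20),(321,203)],np.eye(4))
for z in(-.030,-.025,-.02):print(z,(o+d*((z-o[2])/d[:,2])[:,None])[:,:2].round(4).tolist())
E
```

```text
t: 6.32
eef_pos: [0.4316, -0.0885, 0.1995]
tcp_rot: [0.68, 0.733, -0.0, -0.001]
force: [0.6, -0.9, -6.8]
opening: 0.281
grip_force: 80.7
[[-7.57990786e-02  9.97122292e-01 -1.27877784e-03  4.31577346e-01]
 [ 9.97122697e-01  7.58001546e-02  8.15007916e-04 -8.84982342e-02]
 [ 9.09594119e-04 -1.21332156e-03 -9.99998850e-01  1.99538143e-01]
 [ 0.00000000e+00  0.00000000e+00  0.00000000e+00  1.00000000e+00]] [-4.60723937e-01 -2.38610993e-01  2.10203016e+00  1.25509060e-04
  1.27925984e+00 -5.36672085e-01]
-0.03 [[0.0767, -0.001], [0.0767, -0.0344], [0.0767, 0.0328], [0.1073, -0.001], [0.0403, -0.001]]
-0.025 [[0.0767, -0.001], [0.0766, -0.0358], [0.0767, 0.0342], [0.1085, -0.001], [0.0386, -0.001]]
-0.02 [[0.0766, -0.001], [0.0766, -0.0373], [0.0766, 0.0357], [0.1098, -0.001], [0.0369, -0.0011]]
```

View pics/w3.png

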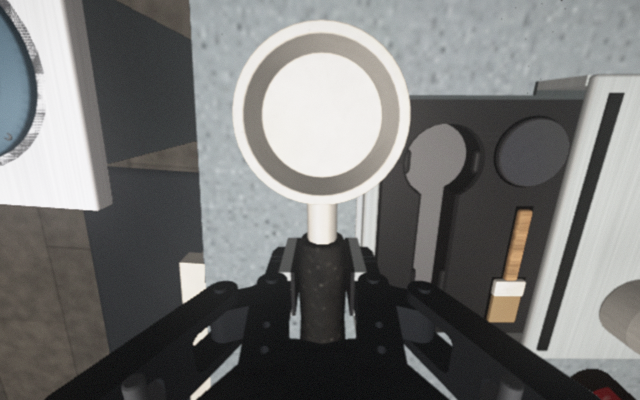

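```bash
python3 - <<'E'
from h import *
im=cv2.imread('pics/w3.png')[90:300,350:500]
im=cv2.convertScaleAbs(im,alpha=1.8)
cv2.imwrite('pics/c3.png',cv2.resize(im,(525,735)[0:2],interpolation=cv2.INTER_CUBIC)[:600])
E
```

```text
(no output)
```

View pics/c3.png

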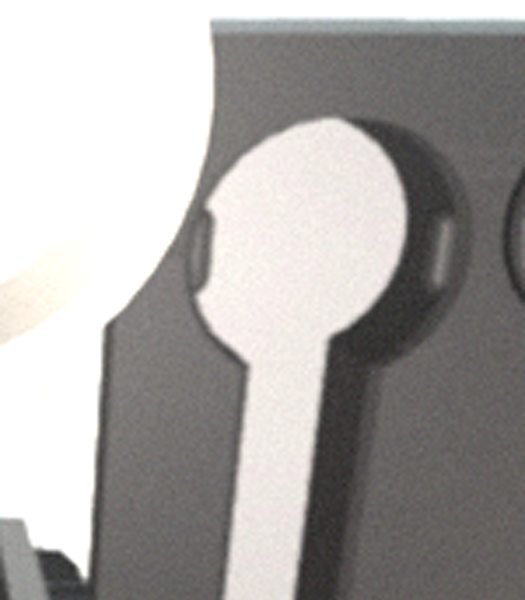

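```bash
cat > fit.py <<'E'
from h import *
T=np.load('T3.npy')
A=lambda L:[(350+x/3.5,90+y/3.5) for x,y in L]
p=atz('wrist',A([(187,248),(470,240),(380,120),(448,175),(425,335),(225,340),(203,310),(208,195),(270,137)]),.058,T)[:,:2]
s=np.linalg.lstsq(np.c_[2*p,np.ones(len(p))],(p**2).sum(1),rcond=None)[0]
print('circle',s[:2],'dia',2*np.sqrt(s[2]+s[0]**2+s[1]**2))
l=atz('wrist',A([(247,375),(225,598),(377,375),(347,598)]),.058,T)[:,:2];print(l)
for a,b in((0,1),(2,3)):
    v=l[a]-l[b];print('ang',np.degrees(np.arctan2(v[1],v[0])))
c=(l[:2]+l[2:])/2;v=c[0]-c[1];n=np.array([v[1],-v[0]])/np.linalg.norm(v)
print('width',(l[2]-l[0])@n,'centre line',np.degrees(np.arctan2(v[1],v[0])),'offset of circle from line',(s[:2]-c[0])@n)
f=atz('wrist',A([(330,345),(298,598)]),.024,T)[:,:2];v=f[0]-f[1];print('floor right edge',f,np.degrees(np.arctan2(v[1],v[0])),[(q-c[0])@n for q in f])
t=atz('top',[(325+x/4,150+y/4) for x,y in [(469-400,222),(553-400,222),(510-400,180),(510-400,268)]],.058);print('top cam round',t)
E
python3 fit.py
```

```text
circle [ 0.55105225 -0.05369882] dia 0.07803662712049772
[[ 0.53430498 -0.0915689 ]
 [ 0.54072283 -0.16630084]
 [ 0.57292254 -0.08860001]
 [ 0.57969611 -0.16327123]]
ang 94.9084238939623
ang 95.18322224716988
width 0.03872903229729449 centre line 95.04579631507593 offset of circle from line 0.0006486057743654483
floor right edge [[ 0.57281988 -0.08886638]
 [ 0.58063595 -0.18289014]] 94.75199408581672 [np.float64(0.0192388253822006), np.float64(0.018755027963338285)]
top cam round [[ 0.55111564 -0.01742119  0.058     ]
 [ 0.55029095 -0.08855598  0.058     ]
 [ 0.58638608 -0.05275428  0.058     ]
 [ 0.51181608 -0.05145693  0.058     ]]
```

Wrist and top views agree on the pocket head at (0.551, -0.0535), with the drawer axis at about 94.6°. I'll move above it and lower, watching the force.

```bash
python3 -m handwheel '[[[0.9,0.05,-0.015,0,0.2],[0.9,0.1,-0.03,0,0.3],[0.9,0.126,-0.038,-0.02,0.3],[0.9,0.126,-0.038,-0.07,0.3],[0.9,0.126,-0.038,-0.11,0.3],[0.9,0.126,-0.038,-0.12,0.3],[0.9,0.126,-0.038,-0.12,0.3],[0.9,0.126,-0.038,-0.12,0.3]]]'
python3 - <<'E'
from h import *
T=tcp();np.save('T4.npy',T);cv2.imwrite('pics/w4.png',optics.snapshot('wrist'));cv2.imwrite('pics/t4.png',optics.snapshot('top'));print(T.round(4),np.degrees(np.arctan2(T[1,0],T[0,0])))
E
```

```text
t: 7.38
eef_pos: [0.5596, -0.128, 0.0828]
tcp_rot: [0.678, 0.735, 0.001, 0.002]
force: [0.1, 0.4, -5.9]
opening: 0.279
grip_force: 80.9
[[-0.0797  0.9968  0.0042  0.5596]
 [ 0.9968  0.0797 -0.0019 -0.128 ]
 [-0.0022  0.004  -1.      0.0828]
 [ 0.      0.      0.      1.    ]] 94.57006880679667
```

View pics/w4.png

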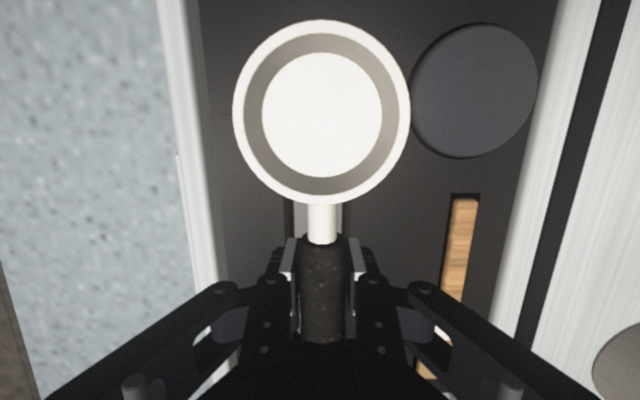

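The holder sits over the pocket. The slot's edges show beside the neck, near columns 288 and 347 at row 215. I'll check the offset numerically.

```bash
python3 - <<'E'
from h import *
T=np.load('T4.npy');g=cv2.imread('pics/w4.png').mean(2)
for r0 in (208,218,226):print(r0,g[r0-1:r0+2].mean(0)[276:362].astype(int).tolist())
for row in(208,218,226):print(atz('wrist',[(288,row),(347,row)],.058,T)[:,:2],atz('wrist',[(322,row)],.095,T))
print(tcp()[:3,3])
E
```

```text
208 [78, 77, 78, 77, 76, 78, 75, 67, 55, 50, 52, 50, 49, 43, 44, 42, 49, 82, 123, 143, 145, 145, 145, 144, 144, 145, 144, 145, 144, 145, 147, 165, 194, 216, 223, 227, 230, 233, 236, 238, 240, 241, 241, 241, 240, 240, 239, 239, 238, 238, 237, 236, 230, 224, 217, 207, 199, 186, 175, 157, 139, 135, 142, 142, 140, 118, 75, 49, 50, 52, 58, 59, 58, 61, 62, 68, 70, 70, 70, 71, 69, 70, 68, 70, 69, 69]
218 [75, 73, 74, 75, 73, 75, 75, 68, 53, 49, 49, 50, 46, 42, 40, 38, 41, 66, 110, 141, 145, 143, 143, 143, 144, 142, 143, 142, 142, 144, 144, 160, 187, 211, 222, 227, 230, 233, 235, 237, 240, 241, 241, 240, 240, 239, 239, 239, 238, 238, 237, 235, 230, 224, 216, 206, 197, 185, 170, 151, 134, 131, 138, 141, 136, 113, 62, 46, 47, 50, 55, 57, 56, 57, 62, 66, 68, 67, 66, 67, 69, 66, 67, 67, 66, 68]
226 [71, 74, 73, 72, 75, 73, 73, 66, 56, 46, 47, 47, 46, 43, 37, 38, 38, 55, 98, 133, 141, 141, 141, 142, 141, 140, 140, 141, 140, 140, 140, 154, 182, 206, 220, 225, 229, 232, 235, 237, 239, 241, 241, 240, 240, 239, 239, 239, 238, 237, 237, 235, 230, 223, 215, 205, 195, 184, 169, 151, 131, 132, 138, 137, 126, 94, 54, 39, 44, 49, 53, 55, 55, 55, 60, 64, 64, 65, 66, 64, 65, 66, 65, 64, 64, 63]
[[ 0.53655394 -0.11128641]
 [ 0.57323827 -0.1083904 ]] [[ 0.55647437 -0.09637677  0.095     ]]
[[ 0.53684981 -0.11797927]
 [ 0.57395269 -0.11505708]] [[ 0.55689275 -0.10158079  0.095     ]]
[[ 0.53709152 -0.12344421]
 [ 0.57453596 -0.12050078]] [[ 0.55723437 -0.1058301   0.095     ]]
[ 0.55927343 -0.12799864  0.08251235]
```

```bash
python3 - <<'E'
from h import *
T=np.load('T4.npy');n=T[:2,1]
for row in (208,226):
  dx=.5*(row-218)/8*0.4
  a=atz('wrist',[(293.7-dx,row),(341.5-dx,row)],.024,T);b=atz('wrist',[(284,row),(348.5,row)],.058,T);k=atz('wrist',[(321.5,row)],.093,T)
  for q in(a,b,k):print(((q[:,:2]-T[:2,3])@n).round(4))
# head lateral
k=atz('wrist',[(321.5,112)],.107,T);print(((k[:,:2]-T[:2,3])@n).round(4))
E
```

```text
[-0.0214  0.0145]
[-0.0242  0.0161]
[-0.0009]
[-0.0222  0.0144]
[-0.0247  0.0164]
[-0.0009]
[-0.0009]
```

```bash
python3 -m handwheel '[[[0.9,-0.003,0.001,0,0],[0.9,-0.003,0.001,-0.005,0],[0.9,-0.003,0.001,-0.01,0],[0.9,-0.003,0.001,-0.015,0],[0.9,-0.003,0.001,-0.019,0],[0.9,-0.003,0.001,-0.019,0],[0.9,-0.003,0.001,-0.019,0]]]'
```

```text
t: 8.35
eef_pos: [0.5549, -0.1265, 0.0614]
tcp_rot: [0.678, 0.735, -0.0, 0.0]
force: [0.7, -0.1, -5.2]
opening: 0.279
grip_force: 81.0
```

```bash
python3 -m handwheel '[[[0.9,0.0015,0,0,0],[0.9,0.0015,0,0,0],[0.9,0.0015,0,-0.002,0],[0.9,0.0015,0,-0.004,0],[0.9,0.0015,0,-0.004,0],[0.9,0.0015,0,-0.004,0]]]'
```

```text
t: 9.1
eef_pos: [0.5563, -0.1264, 0.0573]
tcp_rot: [0.678, 0.735, -0.0, -0.0]
force: [0.6, 0.1, -6.1]
opening: 0.279
grip_force: 81.0
```

```bash
python3 -m handwheel '[[[0.9,0,0,-0.001,0],[0.9,0,0,-0.002,0],[0.9,0,0,-0.003,0],[0.9,0,0,-0.003,0]]]'; python3 -m handwheel '[[[0.9,0,0,-0.001,0],[0.9,0,0,-0.002,0],[0.9,0,0,-0.003,0],[0.9,0,0,-0.003,0]]]'
```

```text
t: 9.6
eef_pos: [0.5577, -0.1265, 0.0562]
tcp_rot: [0.678, 0.735, 0.001, 0.001]
force: [-2.5, 3.1, 6.0]
opening: 0.282
grip_force: 88.1
t: 10.1
eef_pos: [0.5599, -0.1266, 0.0558]
tcp_rot: [0.679, 0.735, 0.002, 0.003]
force: [-2.2, 6.7, 16.4]
opening: 0.283
grip_force: 94.8
```

```bash
python3 -m handwheel '[[[0.9,0,0,0.004,0],[0.9,0,0,0.005,0],[0.9,0,0,0.005,0],[0.45,0,0,0.005,0],[0.45,0,0,0.005,0],[0.45,0,0,0.005,0],[0.45,0,0,0.03,0],[0.45,0,0,0.08,0],[0.45,0,0,0.13,0],[0.45,0,0,0.13,0],[0.45,0,0,0.13,0]]]'
python3 - <<'E'
from h import *
T=tcp();np.save('T5.npy',T);cv2.imwrite('pics/w5.png',optics.snapshot('wrist'));t=optics.snapshot('top');print(T.round(4))
w=cv2.imread('pics/w5.png')
t=cv2.resize(t[150:240,325:425],None,fx=4,fy=4,interpolation=cv2.INTER_CUBIC)
c=np.zeros((400+360,640,3),np.uint8)
cv2.imwrite('pics/c5.png',np.hstack([w[:360,240:640],t]))
E
```

```text
t: 11.48
eef_pos: [0.5557, -0.1262, 0.1805]
tcp_rot: [0.678, 0.735, -0.0, -0.001]
force: [-0.3, -1.0, -0.3]
opening: 0.551
grip_force: 0.0
[[-7.940e-02  9.968e-01 -1.300e-03  5.557e-01]
 [ 9.968e-01  7.940e-02  5.000e-04 -1.262e-01]
 [ 6.000e-04 -1.300e-03 -1.000e+00  1.805e-01]
 [ 0.000e+00  0.000e+00  0.000e+00  1.000e+00]]
```

View pics/c5.png

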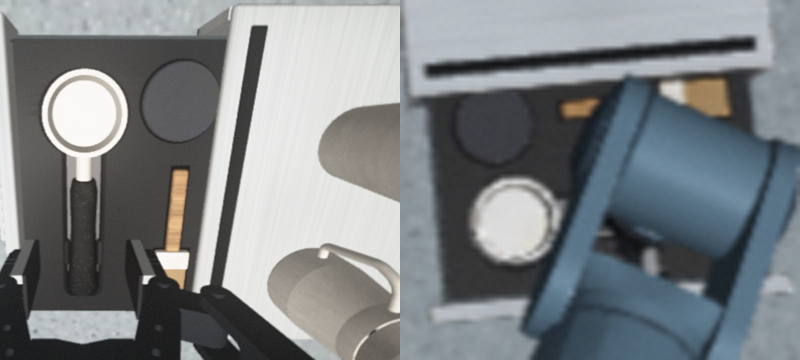

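The holder lies in its pocket, with the head rim at about pixel (325,112). Next I'll press the head with the fingers closed on the bowl floor.

```bash
python3 - <<'E'
from h import *
T=np.load('T5.npy')
k=atz('wrist',[(325,112),(323,292)],[.077,.06],T);print(k,'head shift',(k[0]-T[:3,3]))
E
python3 -m handwheel '[[[1,-0.003,0.035,0,0],[1,-0.006,0.071,0,0],[1,-0.006,0.071,0,0],[1,-0.006,0.071,-0.05,0],[1,-0.006,0.071,-0.09,0],[1,-0.006,0.071,-0.12,0],[1,-0.006,0.071,-0.12,0]]]'
```

```text
[[ 0.55152238 -0.05148641  0.077     ]
 [ 0.56499665 -0.23764315  0.06      ]] head shift [-0.00421083  0.07470689 -0.10351704]
t: 12.45
eef_pos: [0.5476, -0.0553, 0.0578]
tcp_rot: [0.679, 0.734, -0.002, -0.003]
force: [-0.1, 0.0, -0.8]
opening: 0.003
grip_force: 0.0
```

```bash
python3 -m handwheel '[[[1,0.0025,0.002,0,0],[1,0.0025,0.002,-0.005,0],[1,0.0025,0.002,-0.01,0],[1,0.0025,0.002,-0.015,0],[1,0.0025,0.002,-0.02,0],[1,0.0025,0.002,-0.023,0],[1,0.0025,0.002,-0.023,0]]]'; python3 -m handwheel '[[[1,0,0,-0.002,0],[1,0,0,-0.004,0],[1,0,0,-0.004,0]]]'
```

```text
t: 13.32
eef_pos: [0.5529, -0.0535, 0.0382]
tcp_rot: [0.679, 0.735, 0.0, 0.0]
force: [0.4, -1.8, 2.1]
opening: -0.001
grip_force: 1.0
t: 13.7
eef_pos: [0.5541, -0.0536, 0.036]
tcp_rot: [0.678, 0.735, 0.001, 0.001]
force: [-2.4, -0.1, 11.8]
opening: 0.004
grip_force: 6.1
```

```bash
python3 -m handwheel '[[[1,-0.001,0,-0.003,0],[1,-0.001,0,-0.006,0],[1,-0.001,0,-0.006,0],[1,-0.001,0,-0.006,0]]]';  python3 -m handwheel '[[[1,0,0,-0.003,0],[1,0,0,-0.005,0],[1,0,0,-0.005,0]]]'
```

```text
t: 14.2
eef_pos: [0.5584, -0.0535, 0.0355]
tcp_rot: [0.679, 0.734, 0.004, 0.005]
force: [-2.1, 7.7, 34.0]
opening: 0.004
grip_force: 17.8
t: 14.58
eef_pos: [0.5616, -0.0542, 0.0337]
tcp_rot: [0.679, 0.734, 0.006, 0.008]
force: [-3.2, 8.2, 47.8]
opening: -0.005
grip_force: 23.8
```

```bash
python3 -m handwheel '[[[1,0,0,0.02,0],[1,0,0,0.06,0],[1,0,0,0.08,0],[1,0.006,-0.07,0.08,0],[1,0.011,-0.14,0.08,0],[1,0.011,-0.14,0.08,0],[1,0.011,-0.14,0.07,0],[1,0.011,-0.14,0.065,0],[1,0.011,-0.14,0.065,0]]]'
```

```text
t: 15.7
eef_pos: [0.562, -0.1914, 0.0869]
tcp_rot: [0.678, 0.735, -0.0, -0.001]
force: [-0.5, 0.5, -0.1]
opening: 0.0
grip_force: 0.0
```

```bash
python3 -m handwheel '[[[1,0,-0.001,-0.01,0],[1,0,-0.001,-0.015,0],[1,0,-0.001,-0.02,0],[1,0,-0.001,-0.024,0],[1,0,-0.001,-0.028,0],[1,0,-0.001,-0.032,0],[1,0,-0.001,-0.032,0]]]'; python3 -m handwheel '[[[1,0,0,-0.003,0],[1,0,0,-0.006,0],[1,0,0,-0.006,0],[1,0,0,-0.006,0]]]'
```

```text
t: 16.58
eef_pos: [0.563, -0.1946, 0.0565]
tcp_rot: [0.678, 0.735, 0.0, 0.0]
force: [-0.2, -0.5, 1.9]
opening: -0.003
grip_force: 0.8
t: 17.08
eef_pos: [0.5667, -0.1945, 0.0557]
tcp_rot: [0.679, 0.735, 0.002, 0.003]
force: [-2.9, 8.0, 23.9]
opening: -0.001
grip_force: 12.1
```

```bash
python3 -m handwheel '[[[1,-0.001,0,-0.003,0],[1,-0.001,0,-0.003,0],[1,-0.001,0,0.02,0],[1,-0.001,0,0.05,0],[1,-0.006,0.07,0.06,0],[1,-0.012,0.141,0.06,0],[1,-0.012,0.141,0.03,0],[1,-0.012,0.141,0,0],[1,-0.012,0.141,0,0],[1,-0.012,0.141,-0.008,0],[1,-0.012,0.141,-0.012,0],[1,-0.012,0.141,-0.012,0]]]';python3 -m handwheel '[[[1,0,0,-0.002,0],[1,0,0,-0.004,0],[1,0,0,-0.004,0]]]'
```

```text
t: 18.58
eef_pos: [0.5509, -0.0537, 0.0385]
tcp_rot: [0.679, 0.734, 0.0, 0.0]
force: [0.1, 0.0, -0.3]
opening: -0.003
grip_force: 0.0
t: 18.95
eef_pos: [0.551, -0.0535, 0.0345]
tcp_rot: [0.678, 0.735, 0.0, 0.0]
force: [0.3, 0.6, 1.0]
opening: -0.007
grip_force: 0.3
```

Probing gives head contact at z = 0.0345 and handle contact at about 0.056, so both ends are home. Now I'll lift, go in front of the drawer and push.

```bash
python3 -m handwheel '[[[1,0,0,-0.004,0],[1,0,0,-0.004,0],[1,0,0,0.04,0],[1,0,0,0.09,0],[1,-0.05,-0.04,0.09,0],[1,-0.111,-0.085,0.09,0],[1,-0.116,-0.085,0.09,0],[1,-0.116,-0.085,0.05,0],[1,-0.116,-0.085,0.005,0],[1,-0.116,-0.085,0.005,0]]]'
python3 -m handwheel '[[[1,0.01,0.001,0,0],[1,0.02,0.0015,0,0],[1,0.025,0.002,0,0],[1,0.03,0.0025,0,0],[1,0.035,0.003,0,0],[1,0.04,0.0035,0,0],[1,0.045,0.004,0,0]]]'
```

```text
t: 20.2
eef_pos: [0.4323, -0.1366, 0.0364]
tcp_rot: [0.678, 0.735, -0.001, -0.004]
force: [0.2, 0.7, 0.8]
opening: -0.004
grip_force: 0.0
t: 21.08
eef_pos: [0.4795, -0.1344, 0.0391]
tcp_rot: [0.678, 0.735, -0.001, -0.001]
force: [-4.2, -1.3, 2.7]
opening: -0.003
grip_force: 2.1
```

```bash
python3 -m handwheel '[[[1,0.01,0.001,0,0],[1,0.02,0.002,0,0],[1,0.03,0.0025,0,0],[1,0.04,0.003,0,0],[1,0.05,0.004,0,0],[1,0.06,0.005,0,0],[1,0.07,0.0055,0,0],[1,0.08,0.0065,0,0],[1,0.09,0.007,0,0],[1,0.1,0.008,0,0]]]'
python3 -m handwheel '[[[1,0.01,0.001,0,0],[1,0.018,0.0015,0,0],[1,0.025,0.002,0,0],[1,0.03,0.0025,0,0],[1,0.035,0.003,0,0],[1,0.035,0.003,0,0]]]'
```

```text
t: 22.32
eef_pos: [0.5804, -0.1264, 0.0391]
tcp_rot: [0.678, 0.735, -0.0, -0.0]
force: [-3.8, -2.6, -2.2]
opening: 0.0
grip_force: 1.8
t: 23.08
eef_pos: [0.6161, -0.1234, 0.0399]
tcp_rot: [0.679, 0.735, 0.001, 0.001]
force: [-0.9, -0.5, -0.1]
opening: 0.006
grip_force: 0.0
```

```bash
python3 -m handwheel '[[[1,0.005,0.0005,0,0],[1,0.01,0.001,0,0],[1,0.015,0.001,0,0],[1,0.015,0.001,0,0]]]'; python3 -m handwheel '[[[1,0.004,0.0003,0,0],[1,0.008,0.0006,0,0],[1,0.012,0.001,0,0],[1,0.012,0.001,0,0]]]'
```

```text
t: 23.58
eef_pos: [0.6308, -0.1223, 0.0394]
tcp_rot: [0.678, 0.735, 0.001, 0.001]
force: [0.2, -0.2, 0.2]
opening: -0.002
grip_force: 0.0
t: 24.08
eef_pos: [0.6393, -0.1215, 0.0391]
tcp_rot: [0.678, 0.735, -0.003, -0.003]
force: [-14.3, -1.8, 9.9]
opening: -0.001
grip_force: 7.6
```

```bash
python3 -m handwheel '[[[1,0.003,0,0,0],[1,0.005,0,0,0],[1,0.005,0,0,0]]]'; python3 -m handwheel '[[[1,-0.02,-0.001,0,0],[1,-0.07,-0.005,0,0],[1,-0.12,-0.008,0.02,0],[1,-0.16,-0.02,0.1,0],[1,-0.19,-0.08,0.15,0],[1,-0.19,-0.14,0.15,0],[1,-0.19,-0.19,0.15,0],[1,-0.19,-0.23,0.15,0],[1,-0.19,-0.23,0.15,0]]]'
python3 - <<'E'
from h import *
t=optics.snapshot('top');s=optics.snapshot('scene')
cv2.imwrite('pics/c6.png',np.hstack([cv2.resize(t[85:235,300:440],None,fx=3,fy=3)[:400],cv2.resize(s[100:233,230:350],(360,400))]))
E
```

```text
t: 24.45
eef_pos: [0.6394, -0.1215, 0.0392]
tcp_rot: [0.678, 0.735, -0.007, -0.009]
force: [-36.3, -2.1, 26.5]
opening: 0.002
grip_force: 18.9
t: 25.58
eef_pos: [0.457, -0.3554, 0.19]
tcp_rot: [0.68, 0.733, -0.0, 0.002]
force: [-0.4, -0.1, -0.3]
opening: 0.001
grip_force: 0.0
```

View pics/c6.png

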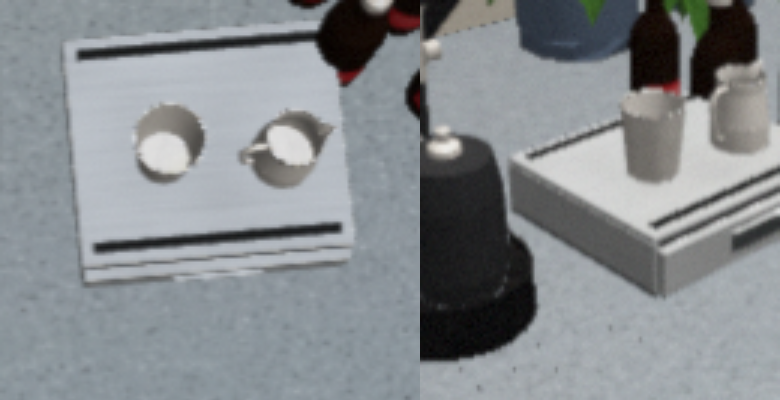

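The drawer front is flush with the unit at its hard stop, after about 172 mm of travel, and the cup and pitcher are standing. The arm is clear.

```bash
python3 -c "
from cell import r
print(r.hand_in())"
```

```text
the job is handed in; nothing more can be done
None
```

The filter holder is pressed home in its pocket at both head and handle, the drawer is shut against its stop, and the job is handed in; the hand-in call returned no verdict.

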